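Complete the heel kit and carry it to the pick-up stand

TASK

The green tray holds a repair kit with one reddish-brown shoe heel and two loose thread spools; stand the matching reddish-brown heel from the bench upright in the tray, in the free space beside its mate, and let go of it. Then pick up the tray, carry it level so that nothing falls out, and set it down gently, flat on the raised plywood stand, inside the yellow border. Leave the black heel and the other things on the bench where they are, and let go of the tray.

Things in the scene. Friction and masses are not known exactly. Their poses are not given: they have to be found in the camera images.
- tray: open green tray, 200 mm long (x), 180 mm wide (y); floor 5 mm thick, rim 16 mm high overall, 5 mm thick; about 350 g empty, 600 g with the kit. The handle board in its middle splits it into two halves, each 79 mm wide: the +y half holds the heel mate, the -y half the spools. Stands at the left or right of the bench, yaw up to 0.35 rad. Origin at the centre of its underside, z up
- tray_handle (a point): top centre of the tray's upright wooden handle board: 90 mm long (tray x), 12 mm thick (tray y), its top 85 mm above the tray's underside; pinch it across its thickness near the top; axes as the tray's
- tray_free (a point): on the tray's floor (5 mm above its underside), middle of the free place for the heel, beside the mate: tray x = +45, y = +45.5 mm; free about 100 mm along the tray by 79 mm across; axes as the tray's. The heel fits with its length across the tray
- stand: fixed plywood stand 236 (x) by 216 mm (y), bed 45 mm above the bench, with a yellow border lip 8 mm wide and 8 mm high all round; the flat bed inside is 220 by 200 mm, so the tray fits with 10 mm to spare per side, long side along long side (either way round). On the other side of the bench from the tray, yaw up to 0.3 rad. Origin at the centre of its underside
- stand_bed (a point): centre of the stand's flat bed, on its surface (45 mm above the bench), axes as the stand's
- heel_loose: the reddish-brown shoe heel on the bench, the one to load: D-shaped block, 58 mm long (x), 48 mm wide (y, flat parallel sides over most of its length), 45 mm tall, rounded end towards +x, standing on a 6 mm dark rubber tread; about 70 g; origin at the centre of its underside, z up. Lies in the middle of the bench, nearer or farther than the black heel
- heel_mate: the identical reddish-brown heel already in the tray, loose, in the +y half near the -x end, its length across the tray: D-shaped block, 58 mm long (x), 48 mm wide (y, flat parallel sides over most of its length), 45 mm tall, rounded end towards +x, standing on a 6 mm dark rubber tread; about 70 g; origin at the centre of its underside, z up
- spool_a: thread spool with white thread, loose in the tray's -y half, lying with its axis (its y) across the tray, so it can roll along the tray: 60 mm long, 40 mm flange diameter, about 60 g; origin at its centre
- spool_b: the same with red thread
- heel_black: black heel of the same shape on the bench, not part of the kit, to be left alone: D-shaped block, 58 mm long (x), 48 mm wide (y, flat parallel sides over most of its length), 45 mm tall, rounded end towards +x, standing on a 6 mm dark rubber tread; about 70 g; origin at the centre of its underside, z up
- jar: glue jar with a white lid, 72 mm across, 100 mm tall, far side of the bench; leave alone; origin under its centre
- can: steel can, 68 mm across, 90 mm tall, far side of the bench; leave alone; origin under its centre
- mug: white mug, 80 mm across, 90 mm tall, far side of the bench; leave alone; origin under its centre
- brush: red-handled glue brush, 200 mm long, lying across the far side of the bench; leave alone; origin under its middle
Things that resemble listed ones, but are neither listed nor needed, are in the scene too. What is shaped like the heel_mate but pink or purple is not meant.

How it is judged:
By the outcome, as a careful person would: the job done as asked, in the order asked, and still so for the second after the job is handed in, with the robot touching nothing.
It also fails if it takes over 72 s, if anything falls off the work surface, if the arm or the gripper's body presses on something with over 40 N, if the wrist force passes 120 N, or if a joint passes its speed limit or range.

ROBOT

A 6-joint arm with a two-finger parallel gripper is mounted at the origin on the work surface. World frame = base frame: x ahead of the robot, y to its left, z up, the work surface at z = 0. Lengths are in m, angles in rad, forces in N, time in s.
With the tool pointing down it reaches from about 0.375 to 0.975 m from the base axis. Payload 3.8 kg.
Tool frame: the origin (TCP) lies midway between the tips of the shut fingers; the grasp point (between the pads) lies 19 mm behind it; z points along the fingers, y is the direction in which the jaws open and shut (so a half turn about z gives the same grasp; the last joint's range is limited). The gripper opens to 85 mm and grips with 20 to 120 N. Pads are 22 mm wide; open, the fingers measure 114 mm over their backs; the gripper's body (76 mm by 85 mm) begins 54 mm behind the grasp point. The pads swing forward as they close: fully open they stand 13 mm farther back than shut.
Start: joints at [-1.365, 0.264, 1.604, -0, 1.274, -0.037], TCP at [0.162, -0.655, 0.231] pointing down, gripper open.
Joint ranges: [-2.63, 2.63], [-0.94, 2.18], [0.31, 2.57], [-1.31, 4.45], [0, 2.66], [-2.55, 2.55]. Speed limits (rad/s): [2.57, 2.57, 3.14, 3.14, 3.14, 3.14].

INTERFACE

Orientations are given as a rotation vector (axis times angle).
In Python, from workcell import readout, read_camera, camera_params, bot gives the robot as it stands.
- The arm moves only by the tool apply_moves, never from a script. Its argument "plan" is a list that holds one entry, the list of rows, each a list of 7 numbers: the shift along the tool's x, y, z each as a share of 1000 mm, from -1 to 1, then the turn, a rotation vector about the tool's x, y, z each as a share of pi rad, from -1 to 1, then the gripper command: -1 is fully open, 1 is shut, values between are in proportion. A call has exactly 8 rows; each row is the pose to reach, as a shift and turn from the pose commanded when the call began, along the tool's axes at that moment, turning the shorter way round; what a row does not reach only later rows make up. A row lasts 1/12 s, in which the tool goes at most 41.7 mm and 7.16 degrees, less where a joint would pass 70% of its speed; a pose out of reach is approached as far as the arm can. A call with a number of a shift or a turn outside -1 to 1 is refused whole. A call with a gripper value outside its range is refused whole. The fingers move at their own pace and stop on an object; "force" is the grip in N (left out, the last holds). Time passes only in rows, so rows that repeat a pose let the fingers close, or fill a call up. It gives the time, the measured TCP pose, the force and the opening at its end, in the units of the state.
- readout.read_state(): the state, without advancing time (a new reading comes with each control period).
- read_camera(name): name is "scene" or "side" or "wrist"; returns the picture (480x640x3 uint8, red, green, blue); there is no depth.
- camera_params(name): a dict with "fovy" (degrees; the focal length in pixels is half the picture's height over the tangent of half this angle, whatever the lens; pixels are square), "cx", "cy" (the principal point, pixels), "rvec" (rotation vector, rad) and "tvec" (3), from world to camera coordinates, as OpenCV has them; the wrist camera has in their place "hand_eye" (4x4, takes a point from camera to tool coordinates, whose origin is the TCP and whose axes are the flange's). Camera axes: x right, y down, z forward; pixel columns grow to the right and rows downward; lengths in m; the calibration is good to about 2 mm. A picture is of the moment at which its call begins: read the wrist's pose just before it. camera_params takes no time and is no camera call.
- bot.finish_job(): hands the job in, once; it reports no verdict.
The state is a dict: "time": time; "q": joint angles; "joint_vel": joint speeds; "joint_torque": joint torques, N m; "tool_pos": TCP position; "tcp_rot": TCP orientation; "wrist_force": force on the tool from outside, world axes, zero at the start; "torque": the same for the moment, N m; "width": opening from 0.0 (shut) to 1.0 (fully open).
Only numpy, scipy, OpenCV 4.12 (cv2) and the standard library are available. Lean on these libraries where they do the work, as an engineer would, in place of code of your own. Each camera call takes 0.05 s, during which the arm holds its last target.

## Working session

There is one attempt and no reset: what is moved stays moved. The work goes in short steps, Python scripts to look and compute and a tool call to move; the robot and the scene stay as the last step left them, time stands still between calls to the robot, and variables do not carry over. Pictures are saved under pics/ and viewed, and the job is handed in when it is done.

Besides the shell and the picture viewer there is one more tool, called after ">>>" as name(argument=value, ...), one argument or row to a line, values as JSON. apply_moves: Moves the arm, as the interface text tells. Shift numbers are shares of 1000 mm and turn numbers shares of pi rad, none past 1 either way. Its arguments: {"type":"object","properties":{"plan":{"type":"array","items":{"type":"array","items":{"type":"array","items":{"type":"number","minimum":-1,"maximum":1}}}},"force":{"type":"number"}},"required":["plan"]}

```bash
ls; mkdir -p pics; python3 - <<'E'
from workcell import readout, read_camera, camera_params, bot
import cv2
print(readout.read_state())
for n in ("scene","side","wrist"):
    print(n,camera_params(n))
    cv2.imwrite(f"pics/{n}0.png",read_camera(n)[:,:,::-1])
E
```

```text
pics
{'time': 0.0, 'q': array([-1.36491627e+00,  2.64765033e-01,  1.60537316e+00, -3.35206937e-06,
        1.27369556e+00, -3.69103847e-02]), 'joint_vel': array([-8.00956406e-04,  3.71856643e-05,  4.59345191e-04, -1.13754827e-03,
        1.60317993e-03,  6.72995681e-04]), 'joint_torque': array([ 1.13890944e-04, -5.15105081e+01, -3.67314577e+01,  9.06433661e-05,
        1.28935822e-02, -1.13034130e-05]), 'tool_pos': array([ 0.16211934, -0.65449093,  0.22995447]), 'tcp_rot': array([-3.11625596e+00, -3.80169454e-01,  3.01859075e-04]), 'wrist_force': array([-0.32297776,  0.71077562,  0.20887424]), 'torque': array([-0.03809746,  0.04531233,  0.00133013]), 'width': 0.998370940951347}
scene {'fovy': 56.33722048391428, 'cx': 318.2554916408706, 'cy': 237.03435626192345, 'rvec': array([ 2.07312989,  1.41427014, -0.54854064]), 'tvec': array([-0.25218808, -0.31686166,  1.44708173])}
side {'fovy': 49.57750359114678, 'cx': 325.60824902927175, 'cy': 231.31458874752502, 'rvec': array([ 1.00645672, -2.53881889,  0.92158986]), 'tvec': array([0.43856486, 0.32630579, 0.9471506 ])}
wrist {'fovy': 59.44455169873754, 'cx': 322.1671489714577, 'cy': 230.43481504958385, 'hand_eye': array([[-4.87941288e-04, -9.61761351e-01, -2.73888418e-01,
         6.79047454e-02],
       [ 9.99999872e-01, -4.32970205e-04, -2.61154588e-04,
        -6.15327470e-05],
       [ 1.32582864e-04, -2.73888511e-01,  9.61761439e-01,
        -1.42526410e-01],
       [ 0.00000000e+00,  0.00000000e+00,  0.00000000e+00,
         1.00000000e+00]])}
```

View pics/scene0.png

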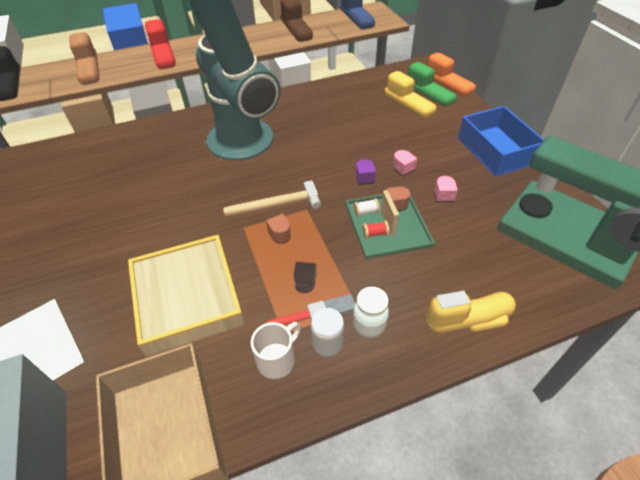

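View pics/side0.png

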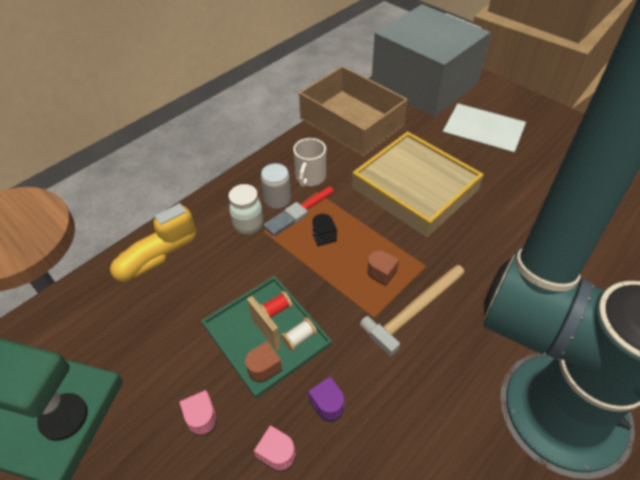

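View pics/wrist0.png

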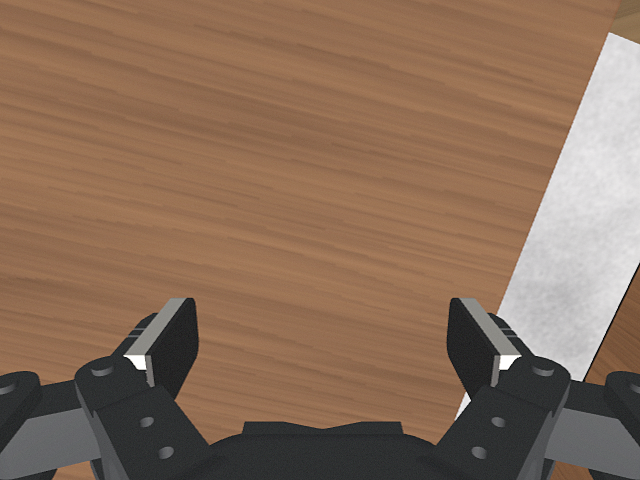

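```bash
cat > h.py <<'E'
import numpy as np, cv2
from workcell import readout, read_camera, camera_params
from scipy.spatial.transform import Rotation as R
def K(p):
    f=240/np.tan(np.radians(p["fovy"])/2); return np.array([[f,0,p["cx"]],[0,f,p["cy"]],[0,0,1]])
def ext(name,st=None):
    p=camera_params(name)
    if name!="wrist": return K(p),R.from_rotvec(p["rvec"]).as_matrix(),np.array(p["tvec"])
    T=np.eye(4);T[:3,:3]=R.from_rotvec(st["tcp_rot"]).as_matrix();T[:3,3]=st["tool_pos"]
    M=np.linalg.inv(T@p["hand_eye"]); return K(p),M[:3,:3],M[:3,3]
def proj(e,P):
    k,r,t=e; c=np.atleast_2d(P)@r.T+t; u=c@k.T; return u[:,:2]/u[:,2:]
def back(e,uv,z):
    k,r,t=e; uv=np.atleast_2d(uv); d=np.c_[uv,np.ones(len(uv))]@np.linalg.inv(k).T@r; o=-r.T@t
    s=(z-o[2])/d[:,2]; return o+d*s[:,None]
def crop(img,x0,y0,x1,y1,s,fn):
    c=cv2.resize(img[y0:y1,x0:x1,::-1],None,fx=s,fy=s,interpolation=cv2.INTER_CUBIC)
    for x in range((x0+9)//10*10,x1,10):
        L=8 if x%50 else 16
        cv2.line(c,((x-x0)*s,0),((x-x0)*s,L),(255,255,255),1)
        if x%20==0: cv2.putText(c,str(x),((x-x0)*s,26),0,.4,(255,255,255),1)
    for y in range((y0+9)//10*10,y1,10):
        cv2.line(c,(0,(y-y0)*s),(8,(y-y0)*s),(255,255,255),1)
        if y%20==0: cv2.putText(c,str(y),(10,(y-y0)*s+4),0,.4,(255,255,255),1)
    cv2.imwrite(fn,c)
E
python3 - <<'E'
from h import *
s=cv2.imread("pics/scene0.png")[:,:,::-1]; d=cv2.imread("pics/side0.png")[:,:,::-1]
e1,e2=ext("scene"),ext("side")
print(proj(e1,[[0,0,0],[.5,0,0],[.5,.3,0],[.5,-.3,0]]),proj(e2,[[0,0,0],[.5,0,0],[.5,.3,0],[.5,-.3,0]]))
for uv in [(278,229),(305,276),(389,225),(186,290)]: print(uv,back(e1,uv,0.0))
for uv in [(383,265),(324,230),(266,335),(418,180)]: print(uv,back(e2,uv,0.0))
crop(s,110,180,440,360,2,"pics/c1.png")
crop(d,190,120,490,400,2,"pics/c2.png")
E
```

```text
[[240.14825849 138.8965368 ]
 [289.51285321 250.46106021]
 [395.19489452 218.20859392]
 [170.77052077 286.69931816]] [[566.2367347  410.34960527]
 [358.99820617 260.12907351]
 [259.60740416 348.61776463]
 [437.23740273 190.47188233]]
(278, 229) [[ 0.41903913 -0.00497062  0.        ]]
(305, 276) [[ 5.89700014e-01  9.43379054e-03 -1.11022302e-16]]
(389, 225) [[0.51591243 0.27338969 0.        ]]
(186, 290) [[ 0.52311862 -0.26757815  0.        ]]
(383, 265) [[ 4.51967236e-01 -2.63669938e-02 -1.11022302e-16]]
(324, 230) [[ 0.61865734 -0.01059635  0.        ]]
(266, 335) [[0.51312443 0.27088803 0.        ]]
(418, 180) [[ 0.55805163 -0.29723132  0.        ]]
```

```bash
python3 - <<'E'
from h import *
s=cv2.imread("pics/scene0.png")[:,:,::-1]; d=cv2.imread("pics/side0.png")[:,:,::-1]
crop(s,335,170,445,265,7,"pics/c3.png"); crop(d,195,270,340,400,5,"pics/c4.png")
crop(s,115,225,250,360,4,"pics/c5.png"); crop(d,340,120,490,240,5,"pics/c6.png")
crop(s,255,205,335,300,6,"pics/c7.png"); crop(d,300,200,430,310,6,"pics/c8.png")
E
```

```text
(no output)
```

View pics/c3.png

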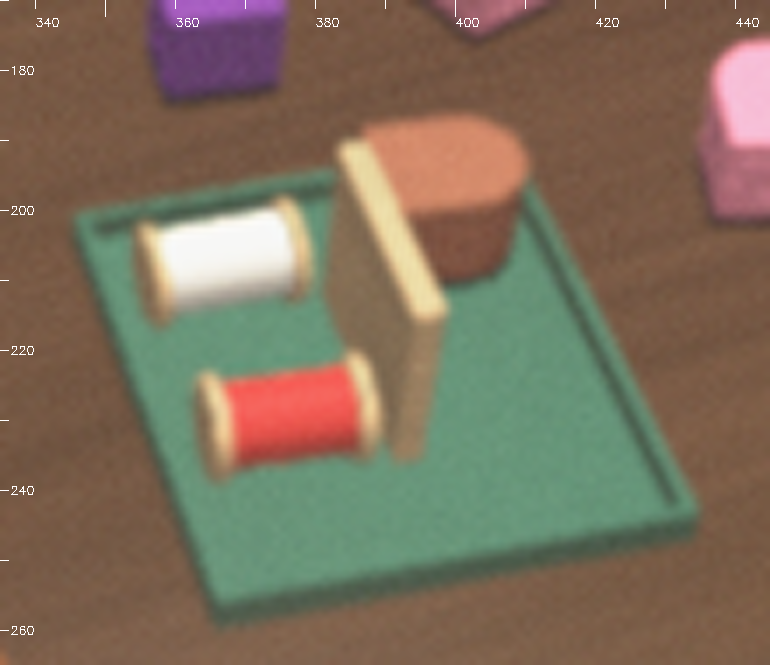

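View pics/c4.png

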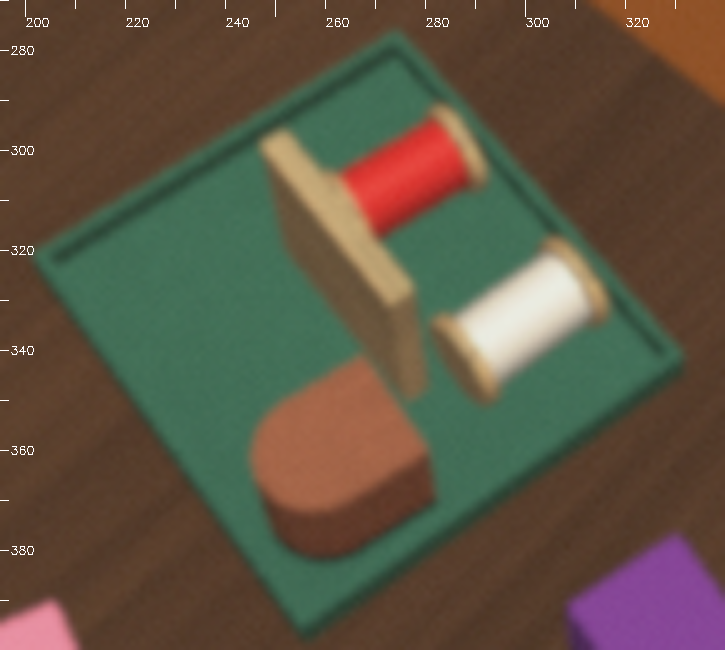

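View pics/c5.png

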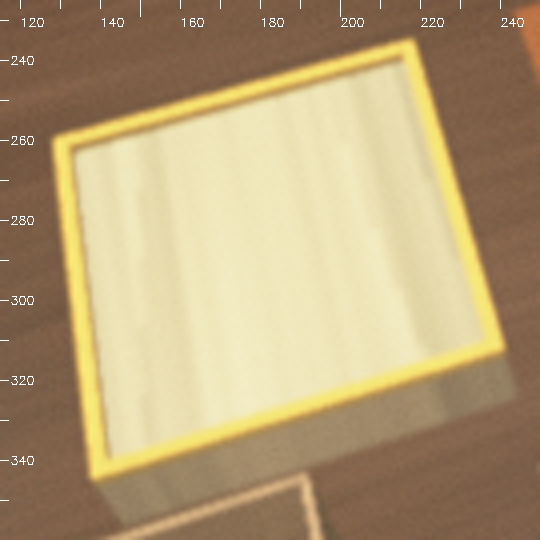

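View pics/c6.png

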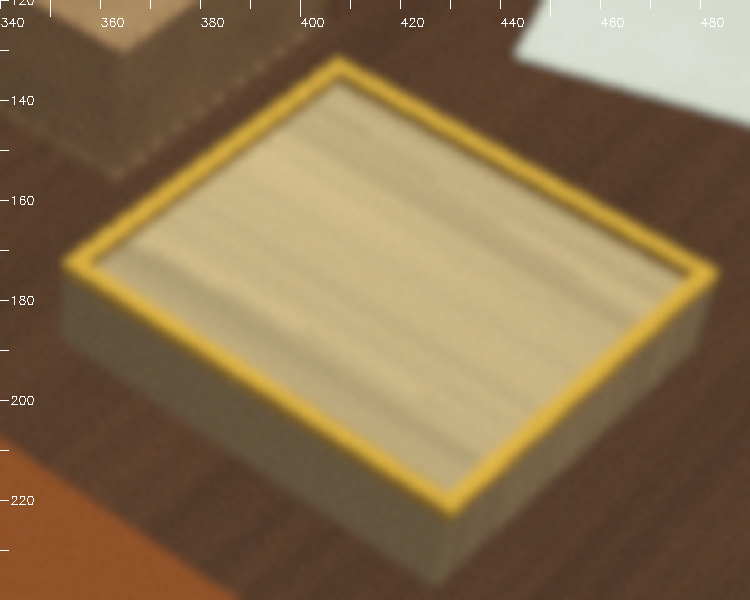

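View pics/c7.png

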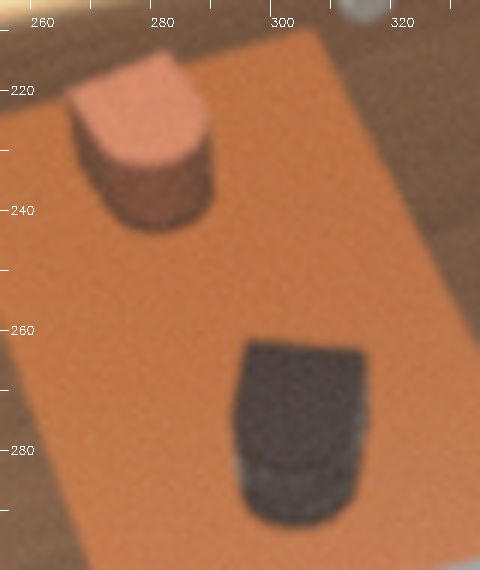

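View pics/c8.png

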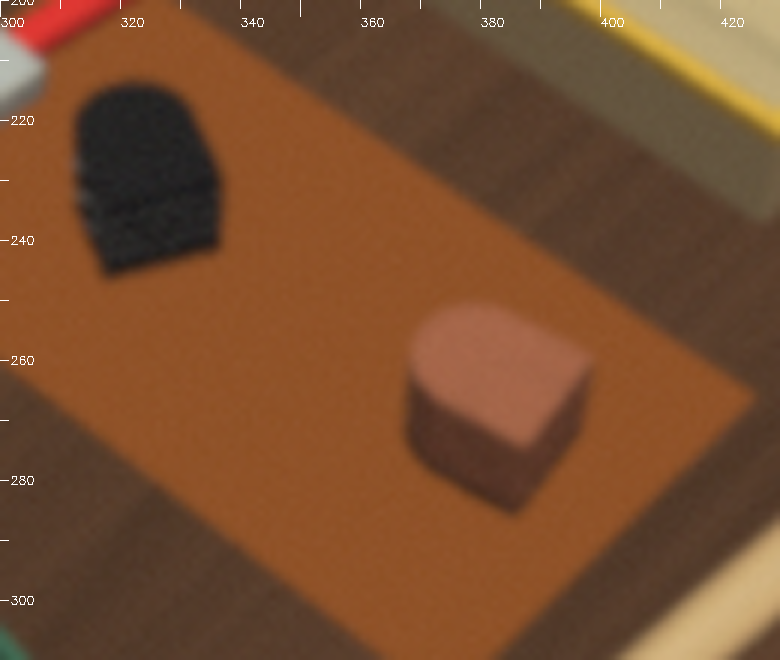

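```bash
cat > fit.py <<'E'
from h import *
from scipy.optimize import least_squares
e1,e2=ext("scene"),ext("side")
def fit(pts,x0=None):
    # pts: list (ext, local xyz, uv)
    f=lambda p: np.concatenate([proj(e,[[p[0]+np.cos(p[2])*l[0]-np.sin(p[2])*l[1],p[1]+np.sin(p[2])*l[0]+np.cos(p[2])*l[1],l[2]]])[0]-uv for e,l,uv in pts])
    r=least_squares(f,x0 if x0 is not None else [.5,0,0],loss="soft_l1"); 
    return r.x,np.round(r.fun.reshape(-1,2),1)
E
python3 - <<'E'
from fit import *
a,b=.1,.09
S=lambda e,L:[(e,l,np.array(u)) for l,u in L]
t1=S(e1,[((-a,-b,.016),(345.7,200.4)),((a,-b,.016),(365.7,256.4)),((a,b,.016),(435,243.6)),((-.045,-.006,.085),(383.3,191)),((-.045,.006,.085),(387.1,190)),((.045,.006,.085),(398.9,214.3)),((.045,-.006,.085),(394.3,215.7))])
t2=S(e2,[((a,-b,.016),(274.6,277)),((a,b,.016),(202.6,320.4)),((-a,-b,.016),(332,341)),((-a,b,.016),(256,397)),((.045,.006,.085),(247,298.6)),((.045,-.006,.085),(253,295.6)),((-.045,-.006,.085),(278,327)),((-.045,.006,.085),(272.6,330.6))])
a,b=.118,.108
s1=S(e1,[((-a,-b,.053),(128,259.5)),((-a,b,.053),(218.3,235)),((a,b,.053),(240.8,312.5)),((a,-b,.053),(138,344.5))])
s2=S(e2,[((a,-b,.053),(408,131.4)),((a,b,.053),(352.4,172.6)),((-a,b,.053),(430.4,223.4)),((-a,-b,.053),(484,174.4))])
h1=S(e1,[((-.029,-.024,.045),(266.2,220.3)),((-.029,.024,.045),(282.5,213.3))])
h2=S(e2,[((-.029,-.024,.045),(399.2,259.7)),((-.029,.024,.045),(388,275))])
for n,x in (("tray",(t1,t2)),("stand",(s1,s2)),("heel",(h1,h2))):
    for y in (x[0]+x[1],x[0],x[1]):
        p,r=fit(y,[.5,0,.1]); print(n,p.round(4),np.abs(r).max(), r.tolist() if y is not x[0] and y is not x[1] else "")
E
```

```text
tray [ 0.5133  0.2697 -0.1506] 1.5 [[-0.6, -0.2], [-0.1, -0.6], [-0.3, -0.7], [-0.5, -0.7], [0.2, -0.4], [-0.1, -0.2], [-0.2, -0.8], [-0.0, -1.5], [-1.4, 0.2], [0.0, -0.0], [-0.9, -1.3], [-0.3, -0.2], [-1.0, -0.5], [0.3, 0.3], [0.4, 0.2]]
tray [ 0.5152  0.2694 -0.1545] 0.5 
tray [ 0.5124  0.2696 -0.1502] 1.3 
stand [ 0.5447 -0.2681 -0.015 ] 1.1 [[0.3, -0.2], [-0.1, -0.4], [0.0, -0.7], [-0.2, -0.2], [-0.4, -0.0], [0.3, -0.5], [-0.2, -1.1], [-0.3, -0.1]]
stand [ 0.5458 -0.2682 -0.0155] 0.3 
stand [ 0.5434 -0.2669 -0.0147] 0.5 
heel [ 0.4424 -0.0045  0.1651] 0.4 [[-0.3, -0.3], [0.1, -0.4], [-0.2, -0.1], [-0.1, -0.2]]
heel [ 0.4437 -0.0043  0.1749] 0.1 
heel [ 0.4419 -0.0045  0.1603] 0.0
```

```bash
cat > go.py <<'E'
from h import *
def go(x,y,z,yaw):
    st=readout.read_state(); Rc=R.from_rotvec(st["tcp_rot"])
    Rt=R.from_euler("z",yaw)*R.from_euler("x",np.pi)
    d=Rc.inv().apply(np.array([x,y,z])-st["tool_pos"]); w=(Rc.inv()*Rt).as_rotvec()/np.pi
    m=Rc.as_matrix()
    print("t",round(st["time"],2),"pos",st["tool_pos"].round(4),"yaw",np.arctan2(m[1,0],m[0,0]).round(4),"F",st["wrist_force"].round(1),"w",round(st["width"],3))
    print("shift",d.round(4),"|",np.linalg.norm(d).round(3),"turn",w.round(4))
E
python3 -c "
from go import *
go(.4425,-.0045,.2,.165)"
```

```text
t 0.15 pos [ 0.1622 -0.6546  0.2302] yaw 0.2428 F [ 0.6 -0.  -0.2] w 0.999
shift [ 0.4284 -0.5636  0.0313] | 0.709 turn [-0.0006  0.      0.0248]
```

>>> apply_moves(
  plan=[
    [[0.428,-0.564,0.031,0,0,0.025,-1],[0.428,-0.564,0.031,0,0,0.025,-1],[0.428,-0.564,0.031,0,0,0.025,-1],[0.428,-0.564,0.031,0,0,0.025,-1],[0.428,-0.564,0.031,0,0,0.025,-1],[0.428,-0.564,0.031,0,0,0.025,-1],[0.428,-0.564,0.031,0,0,0.025,-1],[0.428,-0.564,0.031,0,0,0.025,-1]],
  ],
)

```text
time: 0.82
tool_pos: [0.294, -0.3472, 0.2163]
tcp_rot: [-3.131, -0.257, -0.0]
wrist_force: [1.5, 0.6, -0.5]
width: 1.003
```

```bash
python3 -c "
from go import *
go(.4425,-.0045,.2,.165)"
```

```text
t 0.82 pos [ 0.294  -0.3472  0.2163] yaw 0.1636 F [ 1.5  0.6 -0.5] w 1.003
shift [ 0.2023 -0.314   0.0164] | 0.374 turn [-0.0001 -0.     -0.0005]
```

>>> apply_moves(
  plan=[
    [[0.202,-0.314,0.016,0,0,0,-1],[0.202,-0.314,0.016,0,0,0,-1],[0.202,-0.314,0.016,0,0,0,-1],[0.202,-0.314,0.016,0,0,0,-1],[0.202,-0.314,0.016,0,0,0,-1],[0.202,-0.314,0.016,0,0,0,-1],[0.202,-0.314,0.016,0,0,0,-1],[0.202,-0.314,0.016,0,0,0,-1]],
  ],
)

```text
time: 1.48
tool_pos: [0.426, -0.0414, 0.2025]
tcp_rot: [3.131, 0.258, 0.001]
wrist_force: [0.4, -0.3, 0.6]
width: 0.995
```

```bash
python3 -c "
from go import *
go(.4425,-.0045,.2,.165)
st=readout.read_state(); i=read_camera('wrist'); cv2.imwrite('pics/w1.png',i[:,:,::-1])
np.save('w1.npy',np.r_[st['tool_pos'],st['tcp_rot']])
go(.4425,-.0045,.2,.165)
"
```

```text
t 1.48 pos [ 0.426  -0.0414  0.2025] yaw 0.1644 F [ 0.4 -0.3  0.6] w 0.995
shift [ 0.0223 -0.0337  0.0025] | 0.041 turn [ 0.0001 -0.0002 -0.0002]
t 1.53 pos [ 0.4284 -0.0346  0.2023] yaw 0.169 F [2.1 3.9 0.5] w 0.997
shift [ 0.019  -0.0273  0.0025] | 0.033 turn [-0.0017 -0.0011  0.0013]
```

View pics/w1.png

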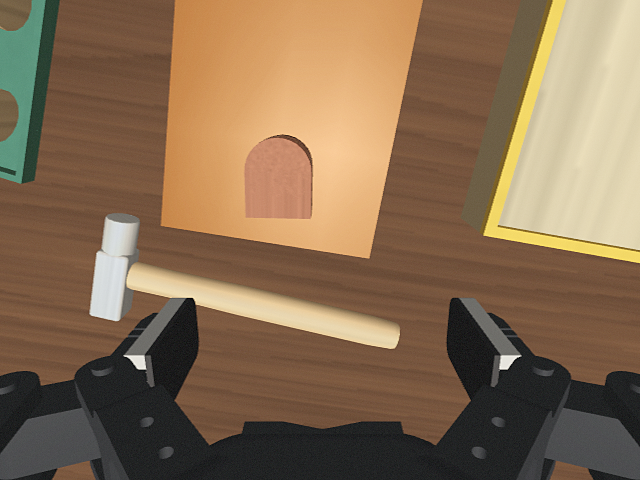

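```bash
python3 -c "
from go import *
a=np.load('w1.npy'); e=ext('wrist',dict(tool_pos=a[:3],tcp_rot=a[3:]))
p=back(e,[(246,217),(312,218.5),(246,170),(312,170),(279,137)],.045);print(p)
print(p[:2].mean(0)+.029*np.array([np.cos(.165),np.sin(.165),0]),p[4]-.029*np.array([np.cos(.165),np.sin(.165),0]))
# stand corner, lip top inner at 0.053
print(back(e,(484,235),.053))
"
```

```text
[[ 0.40982776  0.01259999  0.045     ]
 [ 0.41661834 -0.03545239  0.045     ]
 [ 0.44415695  0.01654553  0.045     ]
 [ 0.45183099 -0.02986762  0.045     ]
 [ 0.47079178 -0.00354427  0.045     ]]
[ 0.44182919 -0.00666288  0.045     ] [ 0.44218565 -0.00830759  0.045     ]
[[ 0.42679963 -0.16018671  0.053     ]]
```

```bash
python3 -c "
from go import *
go(.442,-.0055,.015,.155)"
```

```text
t 1.53 pos [ 0.4284 -0.0346  0.2023] yaw 0.169 F [2.1 3.9 0.5] w 0.997
shift [ 0.0176 -0.0254  0.1875] | 0.19 turn [-0.0017 -0.0011  0.0045]
```

>>> apply_moves(
  plan=[
    [[0.014,-0.02,0.02,0,0,0,-1],[0.014,-0.02,0.05,0,0,0,-1],[0.014,-0.02,0.08,0,0,0,-1],[0.014,-0.02,0.1,0,0,0,-1],[0.014,-0.02,0.1,0,0,0,-1],[0.014,-0.02,0.1,0,0,0,-1],[0.014,-0.02,0.1,0,0,0,-1],[0.014,-0.02,0.1,0,0,0,-1]],
  ],
)

```text
time: 2.2
tool_pos: [0.4381, -0.022, 0.1044]
tcp_rot: [3.13, 0.257, 0.005]
wrist_force: [-0.1, 0.5, 0.2]
width: 1.001
```

```bash
python3 -c "
from go import *
go(.442,-.0055,.015,.155)
st=readout.read_state(); i=read_camera('wrist'); cv2.imwrite('pics/w2.png',i[:,:,::-1])
e=ext('wrist',st)
for yw in (.155,.165):
  c,s=np.cos(yw),np.sin(yw)
  print(proj(e,[[.442+c*x-s*y,-.0055+s*x+c*y,.045] for x,y in ((-.029,.024),(-.029,-.024),(.029,0))]))
"
```

```text
t 2.2 pos [ 0.4381 -0.022   0.1044] yaw 0.1638 F [-0.1  0.5  0.2] w 1.001
shift [ 0.0063 -0.0157  0.0894] | 0.091 turn [ 0.0003 -0.0011  0.0028]
[[245.54820931 291.17205291]
 [337.74608821 291.84300057]
 [290.29995581 180.71841043]]
[[246.12655012 291.59922937]
 [338.30907782 291.41902468]
 [289.69994021 180.71653753]]
```

View pics/w2.png

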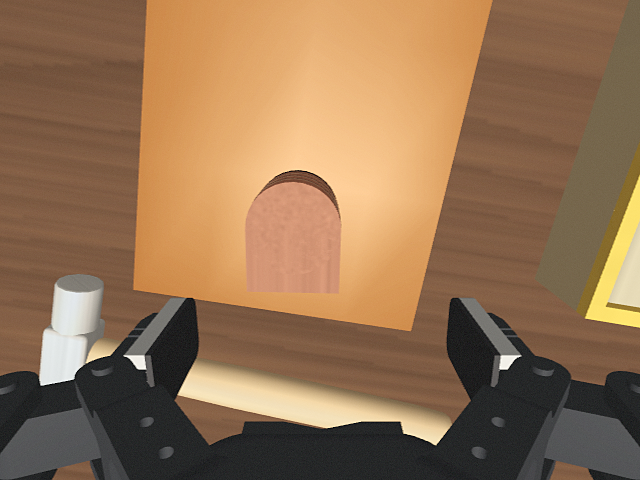

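>>> apply_moves(
  plan=[
    [[0.006,-0.016,0.01,0,-0.001,0.003,-1],[0.006,-0.016,0.03,0,-0.001,0.003,-1],[0.006,-0.016,0.055,0,-0.001,0.003,-1],[0.006,-0.016,0.075,0,-0.001,0.003,-1],[0.006,-0.016,0.086,0,-0.001,0.003,-1],[0.006,-0.016,0.089,0,-0.001,0.003,-1],[0.006,-0.016,0.089,0,-0.001,0.003,-1],[0.006,-0.016,0.089,0,-0.001,0.003,-1]],
  ],
)

```text
time: 2.92
tool_pos: [0.441, -0.005, 0.0147]
tcp_rot: [3.132, 0.243, -0.002]
wrist_force: [0.0, 0.7, 0.3]
width: 0.998
```

>>> apply_moves(
  plan=[
    [[0,0,0,0,0,0,0],[0,0,0,0,0,0,0.3],[0,0,0,0,0,0,0.6],[0,0,0,0,0,0,1],[0,0,0,0,0,0,1],[0,0,0,0,0,0,1],[0,0,0,0,0,0,1],[0,0,0,0,0,0,1]],
  ],
  force=30,
)

```text
time: 3.58
tool_pos: [0.4408, -0.0048, 0.0145]
tcp_rot: [3.132, 0.243, -0.002]
wrist_force: [-1.2, -0.9, 6.4]
width: 0.559
```

```bash
python3 -c "
from go import *
go(.442,-.0055,.015,.155)"
```

```text
t 3.58 pos [ 0.4408 -0.0048  0.0145] yaw 0.1548 F [-1.2 -0.9  6.4] w 0.559
shift [ 0.0011  0.0008 -0.0005] | 0.002 turn [ 0.0001  0.0004 -0.0001]
```

```bash
python3 -c "
from go import *
go(.565,.309,.2,1.42)"
```

```text
t 3.58 pos [ 0.4408 -0.0048  0.0145] yaw 0.1548 F [-1.2 -0.9  6.4] w 0.559
shift [ 0.1709 -0.2908 -0.1859] | 0.385 turn [-1.000e-04  5.000e-04 -4.027e-01]
```

>>> apply_moves(
  plan=[
    [[0,0,-0.015,0,0,0,1],[0,0,-0.045,0,0,0,1],[0,0,-0.08,0,0,0,1],[0.01,-0.015,-0.11,0,0,-0.03,1],[0.03,-0.04,-0.14,0,0,-0.07,1],[0.045,-0.07,-0.165,0,0,-0.11,1],[0.06,-0.1,-0.185,0,0,-0.15,1],[0.08,-0.13,-0.186,0,0,-0.18,1]],
  ],
  force=30,
)

```text
time: 4.25
tool_pos: [0.5021, 0.1382, 0.2047]
tcp_rot: [2.936, 1.115, 0.009]
wrist_force: [1.0, -0.3, 0.9]
width: 0.555
```

```bash
python3 -c "
from go import *
go(.565,.309,.2,1.42)"
```

```text
t 4.25 pos [0.5021 0.1382 0.2047] yaw 0.7257 F [ 1.  -0.3  0.9] w 0.555
shift [ 0.1604 -0.086   0.0053] | 0.182 turn [ 0.0013 -0.0012 -0.221 ]
```

>>> apply_moves(
  plan=[
    [[0.03,-0.02,0,0,0,-0.03,1],[0.06,-0.035,0,0,0,-0.07,1],[0.09,-0.055,0,0,0,-0.11,1],[0.12,-0.07,0,0,0,-0.15,1],[0.145,-0.08,0,0,0,-0.19,1],[0.155,-0.084,0,0,0,-0.21,1],[0.158,-0.086,0,0,0,-0.219,1],[0.158,-0.086,0,0,0,-0.219,1]],
  ],
)

```text
time: 4.92
tool_pos: [0.5609, 0.3056, 0.198]
tcp_rot: [-2.392, -2.034, 0.007]
wrist_force: [0.4, 0.4, -1.0]
width: 0.558
```

```bash
python3 -c "
from go import *
go(.565,.309,.2,1.42)
st=readout.read_state(); i=read_camera('wrist'); cv2.imwrite('pics/w3.png',i[:,:,::-1])
np.save('w3.npy',np.r_[st['tool_pos'],st['tcp_rot']])
go(.565,.309,.2,1.42)"
```

```text
t 4.92 pos [0.5609 0.3056 0.198 ] yaw 1.4093 F [ 0.4  0.4 -1. ] w 0.558
shift [ 0.0041  0.0035 -0.002 ] | 0.006 turn [-0.0014  0.0006 -0.0034]
t 4.97 pos [0.5607 0.3046 0.1981] yaw 1.4074 F [-0.3 -0.3 -1. ] w 0.56
shift [ 0.005   0.0036 -0.0019] | 0.006 turn [-0.0014  0.0007 -0.004 ]
```

View pics/w3.png

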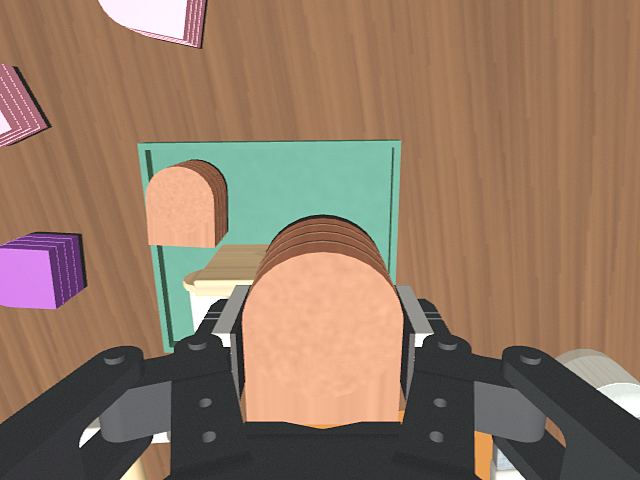

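```bash
python3 -c "
from go import *
from fit import fit
a=np.load('w3.npy'); e=ext('wrist',dict(tool_pos=a[:3],tcp_rot=a[3:]))
P=[((-.1,.09,.016),np.array((138,143))),((.1,.09,.016),np.array((401,141)))]
p,r=fit([(e,l,u) for l,u in P],[.51,.27,-.15]);print(p,r)
for q in (p,[.5135,.2695,-.151]):
  c,s=np.cos(q[2]),np.sin(q[2]); M=np.array([[c,-s],[s,c]])
  print([(M@[x,y]+q[:2]).round(4).tolist() for x,y in ((.045,.047),)])
  print(proj(e,[[*(M@[x,y]+q[:2]),z] for x,y,z in ((-.1,.09,.016),(.1,.09,.016),(-.045,.006,.085))]))
# mate top
m=back(e,[(147,244),(214,247),(181,165)],.050);M=np.array([[np.cos(p[2]),-np.sin(p[2])],[np.sin(p[2]),np.cos(p[2])]])
print((m[:,:2]-p[:2])@M)
# held heel vs tcp in tool frame
"
```

```text
[ 0.51252195  0.26867994 -0.1540506 ] [[-0.4  0. ]
 [ 0.4  0. ]]
[[0.5642, 0.3082]]
[[137.61940044 143.04496608]
 [401.37716326 141.01518498]
 [192.74313015 280.84654955]]
[[0.5651, 0.3092]]
[[138.25252622 142.16011902]
 [402.2009081  139.30035732]
 [193.8798374  279.67301801]]
[[-0.08756409  0.02037396]
 [-0.03897497  0.01778091]
 [-0.0570639   0.07733242]]
```

```bash
python3 -c "
from go import *
go(.5645,.3076,.0300,1.418)"
```

```text
t 4.97 pos [0.5607 0.3046 0.1981] yaw 1.4074 F [-0.3 -0.3 -1. ] w 0.56
shift [0.0039 0.004  0.1681] | 0.168 turn [-0.0014  0.0007 -0.0034]
```

>>> apply_moves(
  plan=[
    [[0.004,0.004,0.015,-0.001,0.001,-0.003,1],[0.004,0.004,0.045,-0.001,0.001,-0.003,1],[0.004,0.004,0.08,-0.001,0.001,-0.003,1],[0.004,0.004,0.11,-0.001,0.001,-0.003,1],[0.004,0.004,0.14,-0.001,0.001,-0.003,1],[0.004,0.004,0.158,-0.001,0.001,-0.003,1],[0.004,0.004,0.166,-0.001,0.001,-0.003,1],[0.004,0.004,0.168,-0.001,0.001,-0.003,1]],
  ],
)

```text
time: 5.63
tool_pos: [0.5634, 0.3062, 0.0287]
tcp_rot: [-2.385, -2.041, 0.004]
wrist_force: [-0.6, -0.1, -0.9]
width: 0.555
```

```bash
python3 -c "
from go import *
go(.5645,.3076,.0200,1.418)
cv2.imwrite('pics/w4.png',read_camera('wrist')[:,:,::-1])"
```

```text
t 5.63 pos [0.5634 0.3062 0.0287] yaw 1.4157 F [-0.6 -0.1 -0.9] w 0.555
shift [0.0016 0.0009 0.0087] | 0.009 turn [-0.0011  0.0002 -0.0007]
```

View pics/w4.png

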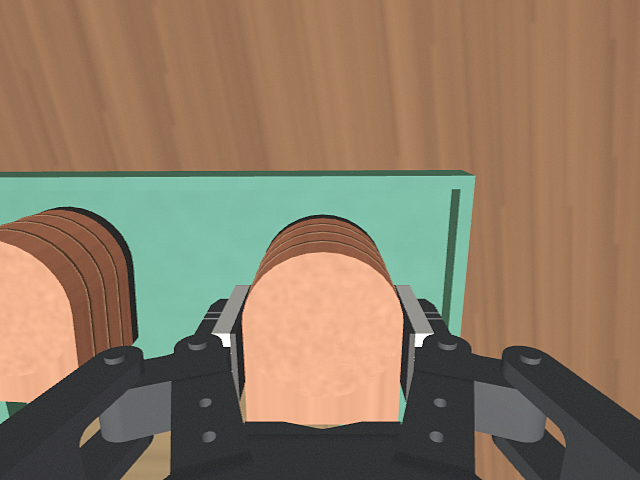

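>>> apply_moves(
  plan=[
    [[0.0015,0.001,0.003,-0.001,0,0,1],[0.0015,0.001,0.006,-0.001,0,0,1],[0.0015,0.001,0.007,-0.001,0,0,1],[0.0015,0.001,0.008,-0.001,0,0,1],[0.0015,0.001,0.0085,-0.001,0,0,1],[0.0015,0.001,0.009,-0.001,0,0,1],[0.0015,0.001,0.009,-0.001,0,0,1],[0.0015,0.001,0.009,-0.001,0,0,1]],
  ],
)

```text
time: 6.35
tool_pos: [0.5666, 0.3096, 0.022]
tcp_rot: [2.384, 2.044, 0.006]
wrist_force: [0.2, 0.3, -0.5]
width: 0.553
```

>>> apply_moves(
  plan=[
    [[0,0,0.0005,0,0,0,1],[0,0,0.001,0,0,0,1],[0,0,0.0015,0,0,0,1],[0,0,0.002,0,0,0,1],[0,0,0.002,0,0,0,1],[0,0,0.002,0,0,0,1],[0,0,0.002,0,0,0,1],[0,0,0.002,0,0,0,1]],
  ],
)

```text
time: 7.02
tool_pos: [0.5666, 0.3095, 0.0199]
tcp_rot: [2.384, 2.044, 0.006]
wrist_force: [-0.1, 0.7, -1.0]
width: 0.554
```

```bash
python3 -c "
from go import *
go(.5645,.3076,.0190,1.418)"
```

```text
t 7.02 pos [0.5666 0.3095 0.0199] yaw 1.4177 F [-0.1  0.7 -1. ] w 0.554
shift [-0.0022 -0.0018  0.0009] | 0.003 turn [ 0.001  -0.0007 -0.0001]
```

>>> apply_moves(
  plan=[
    [[0,0,0.0005,0,0,0,1],[0,0,0.001,0,0,0,1],[0,0,0.0015,0,0,0,1],[0,0,0.002,0,0,0,1],[0,0,0.002,0,0,0,1],[0,0,0.002,0,0,0,1],[0,0,0.002,0,0,0,1],[0,0,0.002,0,0,0,1]],
  ],
)

```text
time: 7.68
tool_pos: [0.5668, 0.3097, 0.0195]
tcp_rot: [2.384, 2.044, 0.006]
wrist_force: [-3.2, -1.5, 8.4]
width: 0.556
```

```bash
python3 -c "
from go import *
go(.5645,.3076,.0190,1.418)
cv2.imwrite('pics/s5.png',read_camera('scene')[:,:,::-1]);crop(read_camera('side'),195,250,340,400,5,'pics/d5.png')"
```

```text
t 7.68 pos [0.5668 0.3097 0.0195] yaw 1.4178 F [-3.2 -1.5  8.4] w 0.556
shift [-0.0024 -0.0019  0.0005] | 0.003 turn [ 0.0011 -0.0007 -0.0001]
```

View pics/d5.png

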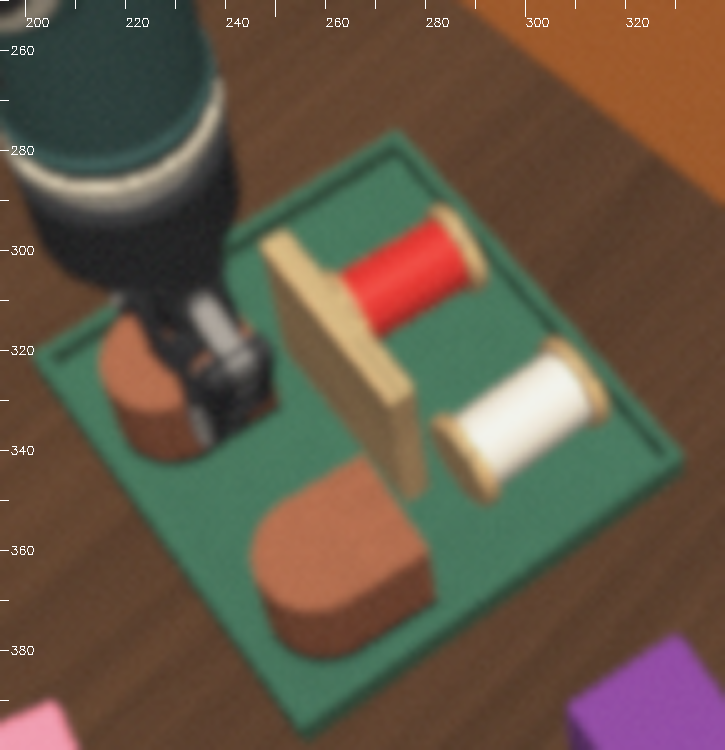

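Side view: contact felt (8 N), and the heel stands in the free place by its mate at about (228,325), clear of board and rim. I'm opening partly and lifting straight up.

>>> apply_moves(
  plan=[
    [[0,0,-0.0005,0,0,0,-0.2],[0,0,-0.0005,0,0,0,-0.35],[0,0,-0.0005,0,0,0,-0.45],[0,0,-0.0005,0,0,0,-0.45],[0,0,-0.0005,0,0,0,-0.45],[0,0,-0.003,0,0,0,-0.45],[0,0,-0.01,0,0,0,-0.45],[0,0,-0.03,0,0,0,-0.45]],
  ],
)

```text
time: 8.45
tool_pos: [0.564, 0.3082, 0.0452]
tcp_rot: [-2.384, -2.045, 0.004]
wrist_force: [-0.6, 0.0, -0.2]
width: 0.723
```

```bash
python3 -c "
from go import *
go(.513,.269,.2,-.153)"
```

```text
t 8.45 pos [0.564  0.3082 0.0452] yaw 1.4178 F [-0.6  0.  -0.2] w 0.723
shift [-0.0468 -0.0447 -0.1546] | 0.168 turn [-1.e-04  8.e-04  5.e-01]
```

>>> apply_moves(
  plan=[
    [[0,0,-0.03,0,0,0,-0.45],[0,0,-0.065,0,0,0,-0.6],[0,0,-0.1,0,0,0.03,-1],[-0.01,-0.01,-0.135,0,0,0.07,-1],[-0.02,-0.02,-0.155,0,0,0.11,-1],[-0.03,-0.03,-0.155,0,0,0.15,-1],[-0.04,-0.04,-0.155,0,0,0.19,-1],[-0.047,-0.045,-0.155,0,0,0.225,-1]],
  ],
)

```text
time: 9.12
tool_pos: [0.5136, 0.2693, 0.2044]
tcp_rot: [-2.948, -1.084, -0.009]
wrist_force: [-0.4, -0.7, -0.7]
width: 0.995
```

```bash
python3 -c "
from go import *
go(.513,.269,.2,-.153)"
```

```text
t 9.12 pos [0.5136 0.2693 0.2044] yaw 0.7049 F [-0.4 -0.7 -0.7] w 0.995
shift [-0.0007 -0.0002  0.0044] | 0.004 turn [-0.0003 -0.0019  0.2731]
```

>>> apply_moves(
  plan=[
    [[0,0,0,0,0,0.035,-1],[0,0,0,0,0,0.07,-1],[0,0,0,0,0,0.11,-1],[0,0,0,0,0,0.15,-1],[0,0,0,0,0,0.19,-1],[0,0,0,0,0,0.23,-1],[0,0,0,0,0,0.26,-1],[0,0,0,0,0,0.27,-1]],
  ],
)

```text
time: 9.78
tool_pos: [0.5144, 0.2697, 0.2034]
tcp_rot: [-3.131, 0.222, -0.006]
wrist_force: [0.5, 0.2, -0.2]
width: 0.998
```

>>> apply_moves(
  plan=[
    [[0,0,0,0,0,0,-1],[0,0,0,0,0,0,-1],[0,0,0,0,0,0,-1],[0,0,0,0,0,0,-1],[0,0,0,0,0,0,-1],[0,0,0,0,0,0,-1],[0,0,0,0,0,0,-1],[0,0,0,0,0,0,-1]],
  ],
)

```text
time: 10.45
tool_pos: [0.5143, 0.2697, 0.2026]
tcp_rot: [-3.132, 0.215, -0.005]
wrist_force: [-1.3, -0.6, -0.1]
width: 1.0
```

```bash
python3 -c "
from go import *
go(.513,.269,.2,-.153)
st=readout.read_state(); i=read_camera('wrist'); cv2.imwrite('pics/w6.png',i[:,:,::-1])
np.save('w6.npy',np.r_[st['tool_pos'],st['tcp_rot']])
e=ext('wrist',st)
c,s=np.cos(-.153),np.sin(-.153)
print(proj(e,[[.513+c*x-s*y,.269+s*x+c*y,z] for x,y,z in ((.1,.09,.016),(.1,-.09,.016),(-.1,.09,.016),(.045,.006,.085),(.045,-.006,.085),(-.045,.006,.085),(-.045,-.006,.085))]).round(1))
"
```

```text
t 10.45 pos [0.5143 0.2697 0.2026] yaw -0.1372 F [-1.3 -0.6 -0.1] w 1.0
shift [-0.0012  0.0008  0.0026] | 0.003 turn [-0.0007 -0.001   0.005 ]
[[202.6  66. ]
 [447.8  69.9]
 [216.9 313.8]
 [314.5 152.3]
 [334.1 152.6]
 [313.1 288.5]
 [331.  288.8]]
```

View pics/w6.png

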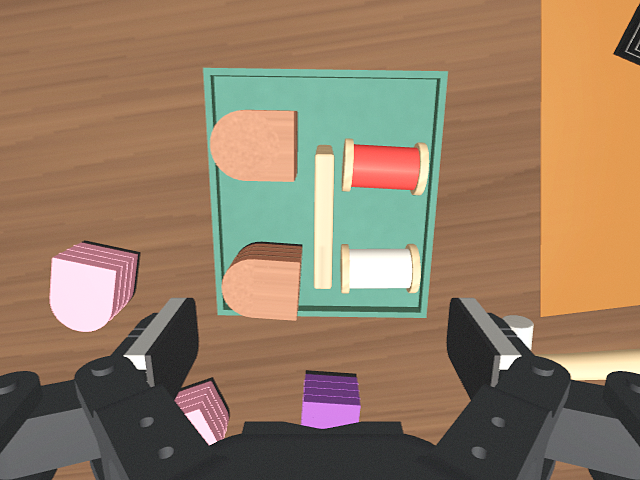

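```bash
python3 -c "
from go import *
go(.5092,.2695,.054,-.152)"
```

```text
t 10.5 pos [0.5143 0.2697 0.2026] yaw -0.1372 F [ 1.  -1.1 -0.1] w 1.0
shift [-0.0055  0.0012  0.1486] | 0.149 turn [-0.0007 -0.001   0.0047]
```

>>> apply_moves(
  plan=[
    [[-0.0055,0.001,0.015,-0.001,-0.001,0.005,-1],[-0.0055,0.001,0.045,-0.001,-0.001,0.005,-1],[-0.0055,0.001,0.075,-0.001,-0.001,0.005,-1],[-0.0055,0.001,0.105,-0.001,-0.001,0.005,-1],[-0.0055,0.001,0.13,-0.001,-0.001,0.005,-1],[-0.0055,0.001,0.143,-0.001,-0.001,0.005,-1],[-0.0055,0.001,0.1485,-0.001,-0.001,0.005,-1],[-0.0055,0.001,0.1485,-0.001,-0.001,0.005,-1]],
  ],
)

```text
time: 11.17
tool_pos: [0.5079, 0.2691, 0.0523]
tcp_rot: [3.13, -0.24, -0.004]
wrist_force: [-0.1, -0.0, 0.2]
width: 0.997
```

```bash
python3 -c "
from go import *
go(.5092,.2695,.054,-.152)
cv2.imwrite('pics/w7.png',read_camera('wrist')[:,:,::-1])"
```

```text
t 11.17 pos [0.5079 0.2691 0.0523] yaw -0.1533 F [-0.1 -0.   0.2] w 0.997
shift [ 0.0012 -0.0006 -0.0017] | 0.002 turn [ 0.0009  0.0008 -0.0004]
```

View pics/w7.png

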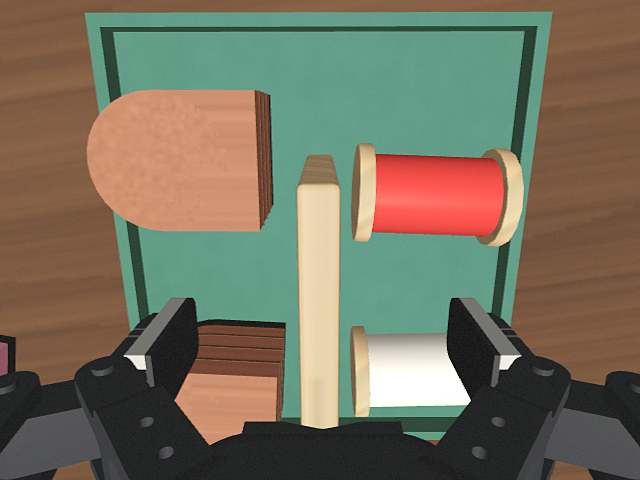

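>>> apply_moves(
  plan=[
    [[0,0,-0.001,0,0,0,-0.4],[0,0,-0.001,0,0,0,0],[0,0,-0.001,0,0,0,0.4],[0,0,-0.001,0,0,0,0.6],[0,0,-0.001,0,0,0,0.8],[0,0,-0.001,0,0,0,1],[0,0,-0.001,0,0,0,1],[0,0,-0.001,0,0,0,1]],
  ],
  force=70,
)

```text
time: 11.88
tool_pos: [0.5097, 0.27, 0.0558]
tcp_rot: [3.132, -0.24, 0.002]
wrist_force: [-0.7, 0.3, 4.1]
width: 0.127
```

>>> apply_moves(
  plan=[
    [[0,0,0,0,0,0,1],[0,0,0,0,0,0,1],[0,0,0,0,0,0,1],[0,0,0,0,0,0,1],[0,0,-0.001,0,0,0,1],[0,0,-0.002,0,0,0,1],[0,0,-0.0035,0,0,0,1],[0,0,-0.005,0,0,0,1]],
  ],
  force=70,
)

```text
time: 12.55
tool_pos: [0.5076, 0.2688, 0.0585]
tcp_rot: [3.129, -0.24, -0.005]
wrist_force: [-0.4, -0.5, -6.3]
width: 0.128
```

>>> apply_moves(
  plan=[
    [[0,0,-0.002,0,0,0,1],[0,0,-0.004,0,0,0,1],[0,0,-0.007,0,0,0,1],[0,0,-0.01,0,0,0,1],[0,0,-0.013,0,0,0,1],[0,0,-0.015,0,0,0,1],[0,0,-0.015,0,0,0,1],[0,0,-0.015,0,0,0,1]],
  ],
)

```text
time: 13.22
tool_pos: [0.5095, 0.2698, 0.0755]
tcp_rot: [3.132, -0.24, 0.001]
wrist_force: [-0.1, -0.5, -6.7]
width: 0.128
```

```bash
python3 -c "
from go import *
go(.5092,.2695,.2,-.152)
print(readout.read_state()['torque'])
cv2.imwrite('pics/w8.png',read_camera('wrist')[:,:,::-1])
crop(read_camera('side'),195,250,340,400,5,'pics/d8.png')"
```

```text
t 13.22 pos [0.5095 0.2698 0.0755] yaw -0.153 F [-0.1 -0.5 -6.7] w 0.128
shift [-1.000e-04  4.000e-04 -1.245e-01] | 0.125 turn [ 0.0002 -0.0002 -0.0003]
[-0.03356794 -0.01899935 -0.05201148]
```

View pics/w8.png

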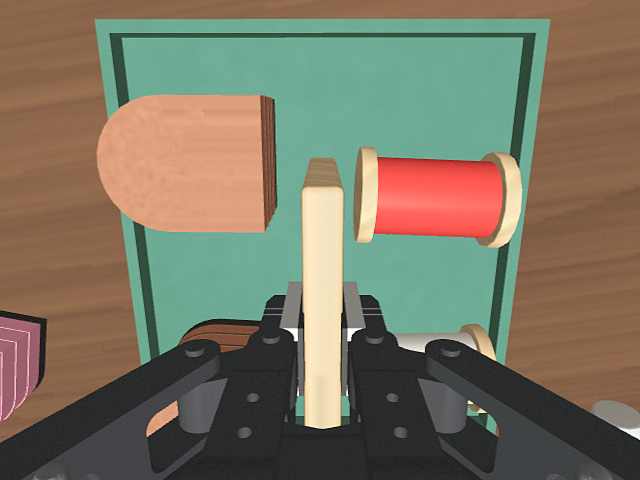

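View pics/d8.png

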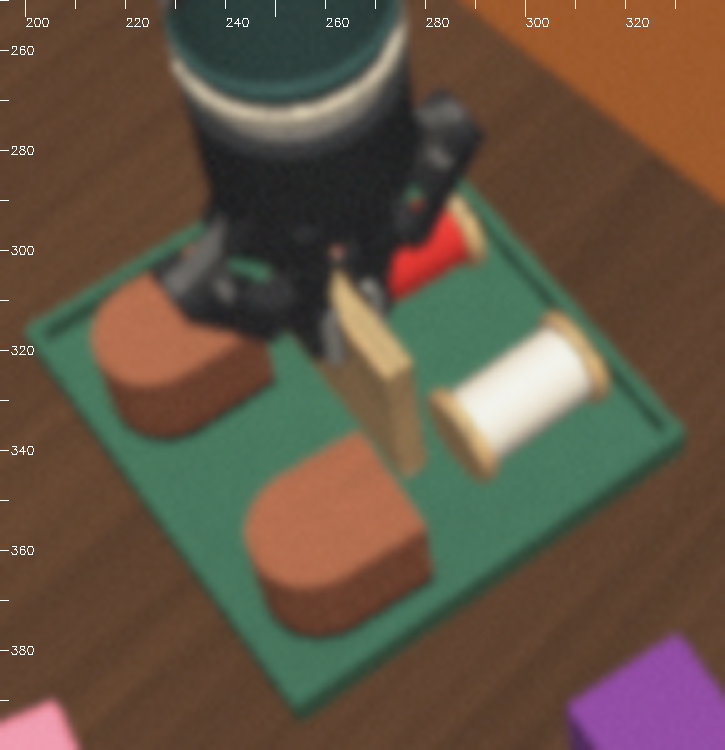

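```bash
python3 -c "
from go import *
st=readout.read_state(); e=ext('wrist',st)
p=back(e,[(96,20),(550,19)],.0365)-st['tool_pos']
T=R.from_euler('z',-.153).inv().apply(p);print(T, 'expect x .1-off, y +-.09')
q=back(e,[(302,189),(342,189)],.1055)-st['tool_pos'];print(R.from_euler('z',-.153).inv().apply(q))
"
```

```text
[[ 0.10221215  0.08804373 -0.03854274]
 [ 0.10251587 -0.08986407 -0.03854274]] expect x .1-off, y +-.09
[[ 0.04768601  0.00501373  0.03045726]
 [ 0.04767727 -0.0057711   0.03045726]]
```

>>> apply_moves(
  plan=[
    [[0,0,-0.004,0,0,-0.002,1],[0,0,-0.013,0,0,-0.008,1],[0,0,-0.027,0,0,-0.018,1],[0,0,-0.045,0,0,-0.03,1],[0,0,-0.065,0,0,-0.044,1],[0,0,-0.083,0,0,-0.056,1],[0,0,-0.095,0,0,-0.064,1],[0,0,-0.1,0,0,-0.067,1]],
  ],
)

```text
time: 13.98
tool_pos: [0.5109, 0.2706, 0.1788]
tcp_rot: [-3.139, -0.093, -0.008]
wrist_force: [-0.9, -0.1, -5.6]
width: 0.128
```

```bash
python3 -c "
from go import *
go(.5417,-.267,.175,.06)
cv2.imwrite('pics/w9.png',read_camera('wrist')[:,:,::-1])"
```

```text
t 13.98 pos [0.5109 0.2706 0.1788] yaw 0.0592 F [-0.9 -0.1 -5.6] w 0.128
shift [-0.0011  0.5385  0.0032] | 0.538 turn [-0.0003 -0.0016 -0.0003]
```

View pics/w9.png

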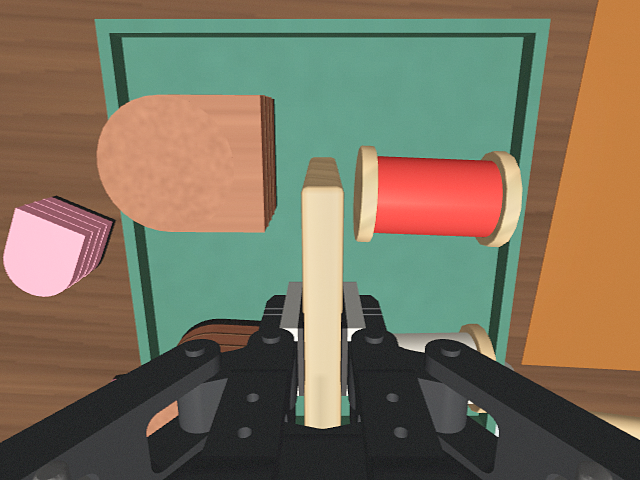

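>>> apply_moves(
  plan=[
    [[0,0.004,0,0,0,0,1],[0,0.014,0,0,0,0,1],[0,0.031,0,0,0,0,1],[0,0.054,0,0,0,0,1],[0,0.081,0,0,0,0,1],[0,0.108,0,0,0,0,1],[0,0.135,0,0,0,0,1],[0,0.162,0,0,0,0,1]],
  ],
)

```text
time: 14.7
tool_pos: [0.517, 0.1058, 0.1735]
tcp_rot: [3.138, 0.09, -0.005]
wrist_force: [-0.2, 0.4, -6.1]
width: 0.125
```

>>> apply_moves(
  plan=[
    [[0,0.027,0,0,0,0,1],[0,0.054,0,0,0,0,1],[0,0.081,0,0,0,0,1],[0,0.108,0,0,0,0,1],[0,0.135,0,0,0,0,1],[0,0.162,0,0,0,0,1],[0,0.189,0,0,0,0,1],[0,0.216,0,0,0,0,1]],
  ],
)

```text
time: 15.37
tool_pos: [0.5291, -0.1094, 0.1738]
tcp_rot: [3.14, 0.089, -0.005]
wrist_force: [0.4, -0.7, -5.6]
width: 0.129
```

>>> apply_moves(
  plan=[
    [[0,0.027,0,0,0,0,1],[0,0.054,0,0,0,0,1],[0,0.081,0,0,0,0,1],[0,0.108,0,0,0,0,1],[0,0.13,0,0,0,0,1],[0,0.146,0,0,0,0,1],[0,0.156,0,0,0,0,1],[0,0.16,0,0,0,0,1]],
  ],
)

```text
time: 16.03
tool_pos: [0.5393, -0.2686, 0.1746]
tcp_rot: [3.14, 0.088, -0.003]
wrist_force: [-0.4, -0.3, -6.0]
width: 0.126
```

```bash
python3 -c "
from go import *
go(.5417,-.267,.175,-.015)
cv2.imwrite('pics/w10.png',read_camera('wrist')[:,:,::-1])"
```

```text
t 16.03 pos [ 0.5393 -0.2686  0.1746] yaw 0.0557 F [-0.4 -0.3 -6. ] w 0.126
shift [ 0.0025 -0.0015 -0.0004] | 0.003 turn [0.0001 0.0005 0.0225]
```

View pics/w10.png

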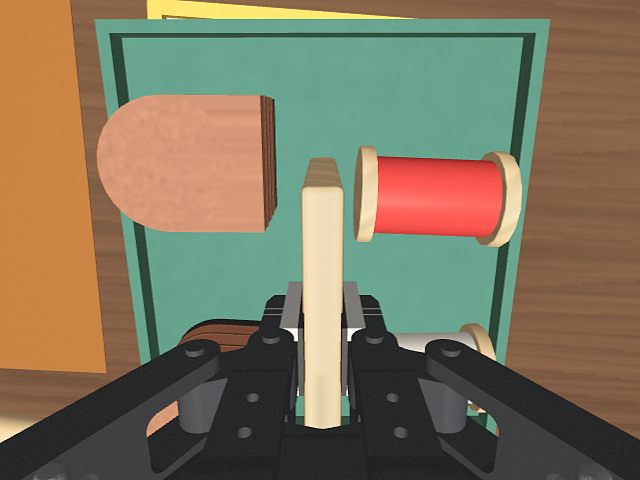

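>>> apply_moves(
  plan=[
    [[0.0005,0,0.003,0,0,0.002,1],[0.001,0,0.009,0,0,0.006,1],[0.0015,-0.001,0.018,0,0,0.011,1],[0.002,-0.001,0.028,0,0,0.016,1],[0.002,-0.0015,0.037,0,0,0.02,1],[0.0025,-0.0015,0.044,0,0,0.0225,1],[0.0025,-0.0015,0.049,0,0,0.0225,1],[0.0025,-0.0015,0.05,0,0,0.0225,1]],
  ],
)

```text
time: 16.75
tool_pos: [0.5416, -0.265, 0.1237]
tcp_rot: [-3.141, 0.02, 0.004]
wrist_force: [-0.0, 0.7, -5.2]
width: 0.125
```

```bash
python3 -c "
from go import *
go(.5417,-.267,.1,-.015)
cv2.imwrite('pics/w11.png',read_camera('wrist')[:,:,::-1])
s=read_camera('scene');d=read_camera('side')
crop(s,110,210,260,360,4,'pics/s11.png');crop(d,330,110,490,240,5,'pics/d11.png')
go(.5417,-.267,.1,-.015)
"
```

```text
t 16.75 pos [ 0.5416 -0.265   0.1237] yaw -0.0129 F [-0.   0.7 -5.2] w 0.125
shift [0.0002 0.002  0.0237] | 0.024 turn [-0.0001  0.0008  0.0007]
t 16.9 pos [ 0.5427 -0.2658  0.1258] yaw -0.0132 F [ 0.8 -0.2 -6. ] w 0.129
shift [-0.001   0.0011  0.0258] | 0.026 turn [ 0.0004 -0.0001  0.0006]
```

View pics/w11.png

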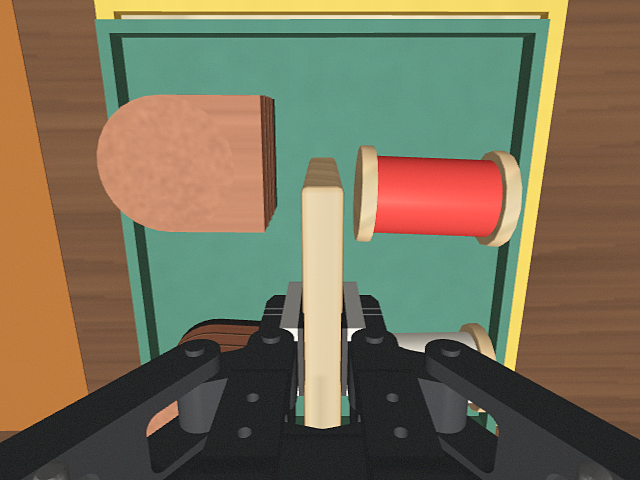

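View pics/s11.png

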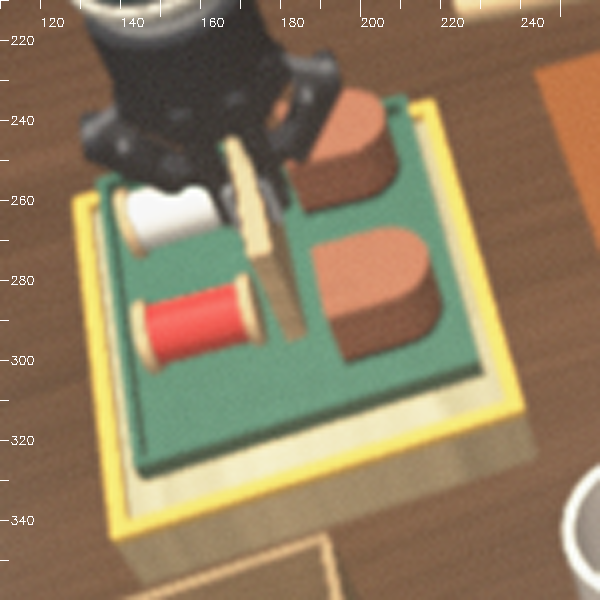

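View pics/d11.png

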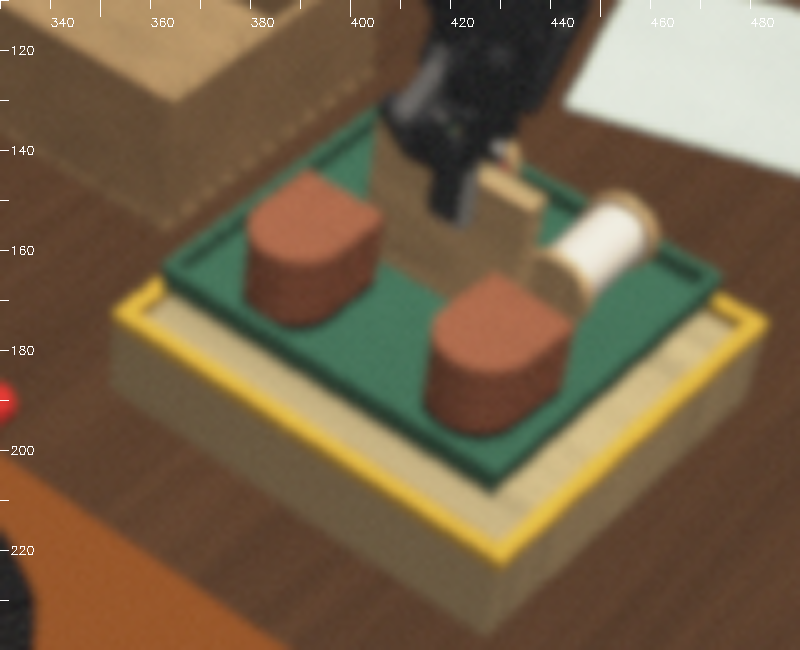

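```bash
python3 -c "
from go import *
from fit import fit
st=readout.read_state(); e=ext('wrist',st);T=R.from_euler('z',-.0135).inv()
f=lambda uv,z:T.apply(back(e,uv,z)-st['tool_pos']).round(4)
print('stand',f([(92,0),(568,0),(565,40)],.053)); print('inner x edge',f([(320,12.5)],.053),f([(320,18)],.045))
print('tray',f([(96,20),(550,19)],.016+st['tool_pos'][2]-.055))
i=cv2.imread('pics/w11.png')[:,:,::-1]; crop(i,60,0,160,60,7,'pics/a.png'); crop(i,500,0,600,60,7,'pics/b.png')
cv2.imwrite('pics/ab.png',np.vstack([cv2.imread('pics/a.png'),cv2.imread('pics/b.png')])[:600*2][::1] if 0 else cv2.resize(np.hstack([cv2.imread('pics/a.png'),cv2.imread('pics/b.png')]),(800,240)))
"
```

```text
stand [[ 0.117   0.1056 -0.0728]
 [ 0.117  -0.1137 -0.0728]
 [ 0.1    -0.115  -0.0728]]
inner x edge [[ 0.1118  0.0006 -0.0728]] [[ 0.111   0.0007 -0.0808]]
tray [[ 0.1022  0.0885 -0.039 ]
 [ 0.1026 -0.0899 -0.039 ]]
```

View pics/ab.png

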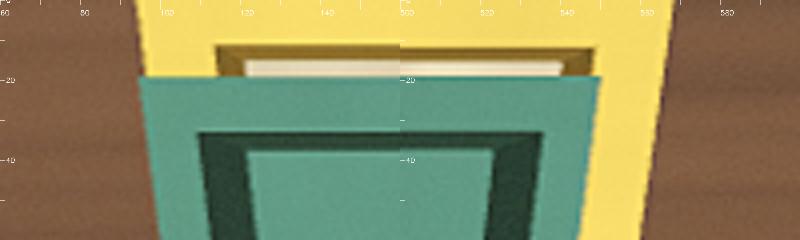

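>>> apply_moves(
  plan=[
    [[-0.0005,0.001,0.002,0,0,0,1],[-0.0005,0.0025,0.006,0,0,0,1],[-0.0005,0.0025,0.01,0,0,0,1],[-0.0005,0.0025,0.014,0,0,0,1],[-0.0005,0.0025,0.0175,0,0,0,1],[-0.0005,0.0025,0.019,0,0,0,1],[-0.0005,0.0025,0.02,0,0,0,1],[-0.0005,0.0025,0.02,0,0,0,1]],
  ],
)

```text
time: 17.57
tool_pos: [0.5418, -0.2681, 0.1052]
tcp_rot: [3.141, -0.021, -0.001]
wrist_force: [-0.5, -0.7, -6.6]
width: 0.131
```

```bash
python3 -c "
from go import *
go(.5417,-.267,.1,-.015)
i=read_camera('wrist');cv2.imwrite('pics/w12.png',i[:,:,::-1])"
```

```text
t 17.57 pos [ 0.5418 -0.2681  0.1052] yaw -0.0132 F [-0.5 -0.7 -6.6] w 0.131
shift [-0.0001 -0.0011  0.0052] | 0.005 turn [0.0002 0.0002 0.0006]
```

View pics/w12.png

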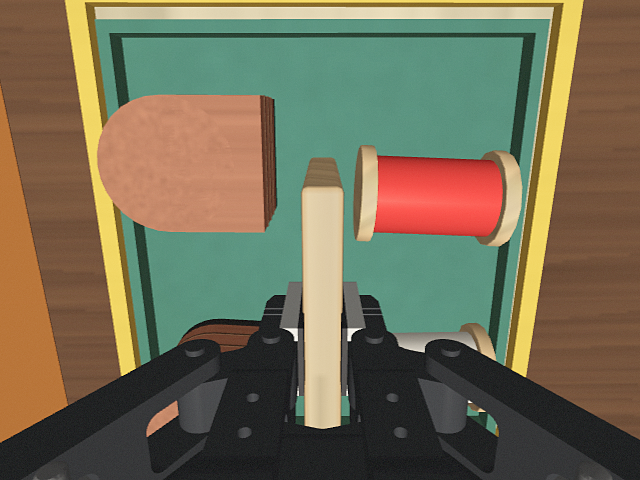

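Tray is centred within the lip (lip inside edges near x=92 and 556 at the top, tray edges 97 and 549). Lowering gently until contact.

>>> apply_moves(
  plan=[
    [[0,0,0.001,0,0,0,1],[0,0,0.002,0,0,0,1],[0,0,0.003,0,0,0,1],[0,0,0.0035,0,0,0,1],[0,0,0.004,0,0,0,1],[0,0,0.0045,0,0,0,1],[0,0,0.0045,0,0,0,1],[0,0,0.0045,0,0,0,1]],
  ],
)

```text
time: 18.28
tool_pos: [0.542, -0.2682, 0.1011]
tcp_rot: [3.141, -0.021, -0.0]
wrist_force: [0.3, 0.9, -6.0]
width: 0.123
```

```bash
python3 -c "
from go import *
go(.5417,-.267,.1,-.015)"
```

```text
t 18.28 pos [ 0.542  -0.2682  0.1011] yaw -0.0132 F [ 0.3  0.9 -6. ] w 0.123
shift [-0.0003 -0.0012  0.0011] | 0.002 turn [0.0003 0.     0.0006]
```

>>> apply_moves(
  plan=[
    [[0,0,0.0003,0,0,0,1],[0,0,0.0006,0,0,0,1],[0,0,0.0009,0,0,0,1],[0,0,0.0012,0,0,0,1],[0,0,0.0015,0,0,0,1],[0,0,0.0015,0,0,0,1],[0,0,0.0015,0,0,0,1],[0,0,0.0015,0,0,0,1]],
  ],
)

```text
time: 18.95
tool_pos: [0.5421, -0.2684, 0.1008]
tcp_rot: [3.14, -0.021, 0.001]
wrist_force: [-4.8, 2.5, 4.8]
width: 0.13
```

>>> apply_moves(
  plan=[
    [[0,0,-0.0004,0,0,0,1],[0,0,-0.0004,0,0,0,0.75],[0,0,-0.0004,0,0,0,0.6],[0,0,-0.0004,0,0,0,0.45],[0,0,-0.0004,0,0,0,0.3],[0,0,-0.0004,0,0,0,0.1],[0,0,-0.0004,0,0,0,0.1],[0,0,-0.0004,0,0,0,0.1]],
  ],
)

```text
time: 19.62
tool_pos: [0.5422, -0.2683, 0.1]
tcp_rot: [3.14, -0.021, 0.0]
wrist_force: [0.1, -0.5, 0.7]
width: 0.45
```

```bash
python3 -c "
from go import *
go(.5417,-.267,.1,-.015)
i=read_camera('wrist');cv2.imwrite('pics/w13.png',i[:,:,::-1])"
```

```text
t 19.62 pos [ 0.5422 -0.2683  0.1   ] yaw -0.0133 F [ 0.1 -0.5  0.7] w 0.45
shift [-0.0005 -0.0013 -0.    ] | 0.001 turn [ 0.0004 -0.0001  0.0005]
```

View pics/w13.png

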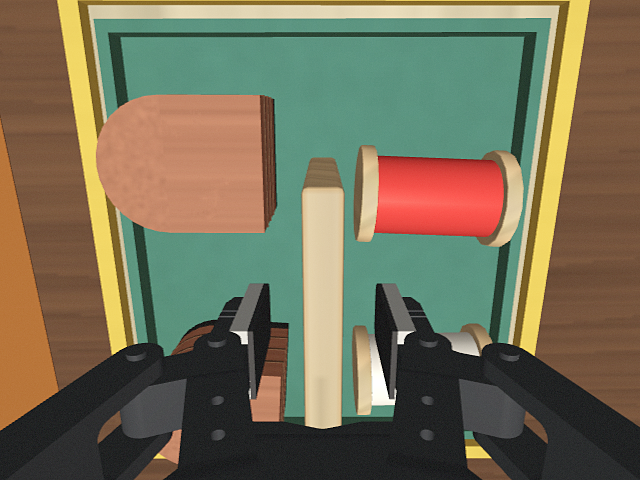

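>>> apply_moves(
  plan=[
    [[0,0,-0.005,0,0,0,0.1],[0,0,-0.015,0,0,0,0.1],[0,0,-0.03,0,0,0,0.1],[0,0,-0.05,0,0,0,0],[0,0,-0.075,0,0,0,-0.3],[0,0,-0.1,0,0,0,-0.6],[0,0,-0.12,0,0,0,-1],[0,0,-0.13,0,0,0,-1]],
  ],
)

```text
time: 20.33
tool_pos: [0.5437, -0.269, 0.235]
tcp_rot: [3.137, -0.021, 0.009]
wrist_force: [0.5, -0.1, 0.3]
width: 0.998
```

>>> apply_moves(
  plan=[
    [[0,0,0,0,0,0,-1],[0,0,0,0,0,0,-1],[0,0,0,0,0,0,-1],[0,0,0,0,0,0,-1],[0,0,0,0,0,0,-1],[0,0,0,0,0,0,-1],[0,0,0,0,0,0,-1],[0,0,0,0,0,0,-1]],
  ],
)

```text
time: 21.0
tool_pos: [0.5419, -0.268, 0.2295]
tcp_rot: [3.141, -0.021, -0.001]
wrist_force: [-0.2, -0.5, 0.2]
width: 0.998
```

```bash
python3 -c "
from go import *
go(.5417,-.267,.1,-.015)
i=read_camera('wrist');cv2.imwrite('pics/w14.png',i[:,:,::-1])
s=read_camera('scene');d=read_camera('side');cv2.imwrite('pics/s14.png',s[:,:,::-1])
crop(d,330,110,490,240,5,'pics/d14.png')"
```

```text
t 21.0 pos [ 0.5419 -0.268   0.2295] yaw -0.0132 F [-0.2 -0.5  0.2] w 0.998
shift [-1.000e-04 -1.100e-03  1.295e-01] | 0.13 turn [0.0002 0.0002 0.0006]
```

View pics/w14.png

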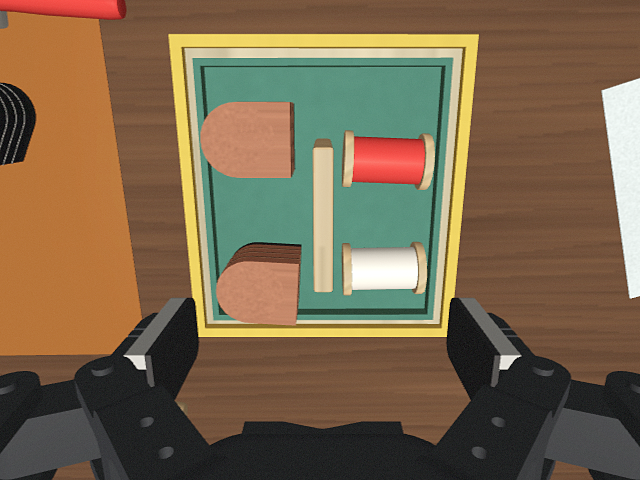

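View pics/s14.png

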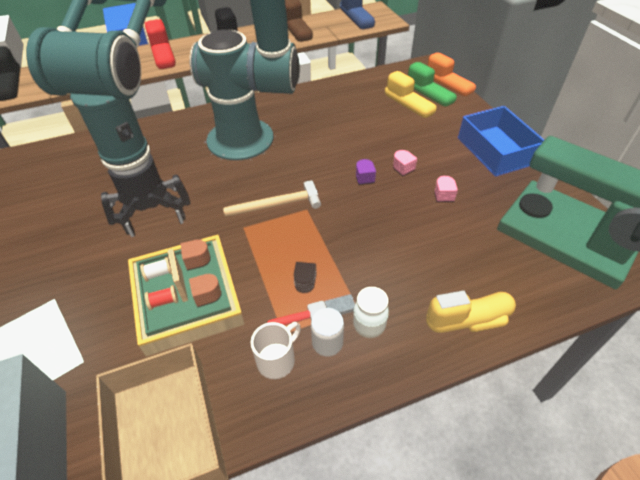

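View pics/d14.png

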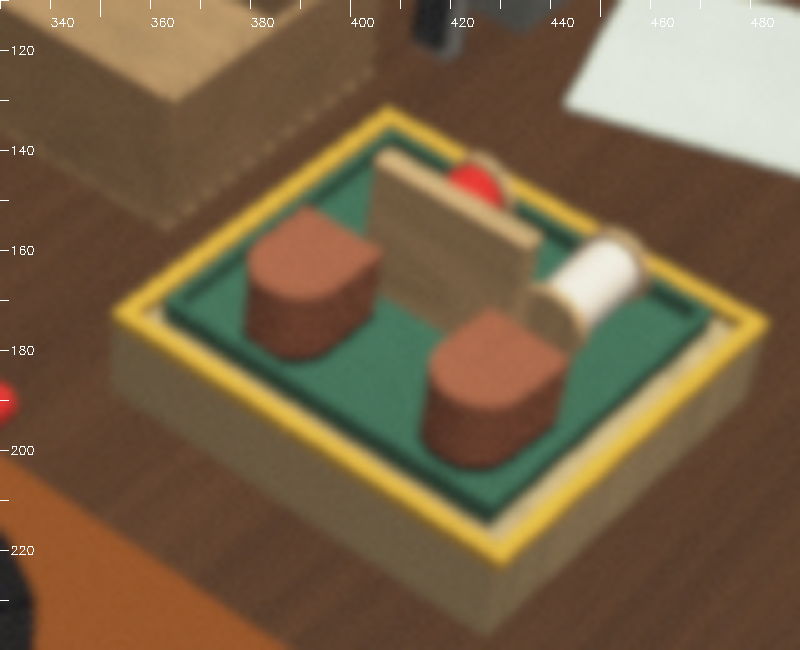

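The tray sits flat inside the yellow border with bed showing all round. Both heels are upright, both spools are in, and the other things are where they were, with the gripper clear above. Handing in.

```bash
python3 -c "
from workcell import bot
print(bot.finish_job())"
```

```text
the job is handed in; nothing more can be done
None
```

I stood the reddish-brown heel upright in the tray's free space beside its mate and let go of it. Then I carried the tray level by its handle to the plywood stand, lowered it gently until it touched, let go and lifted clear. The job was handed in at about 21 s of the 72 s allowed.

- **Tray:** the last wrist and side pictures show it flat inside the yellow border, with bare bed showing on all sides.
- **Kit:** both heels were upright and both spools in place, and the spools did not roll during the carry.
- **Rest of the bench:** in the last scene picture the black heel, jar, can, mug and brush looked unmoved.
- **Forces:** the highest wrist force read at the end of a move was about 9 N.

Position readings wandered by 1–3 mm after moves. Just before lowering, the wrist picture put the tray about 3 mm off centre in y, so I shifted it 2.5 mm. No check failed.

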